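# Load a tube and index the sample carousel

### The job

Stand the loose sample tube upright in the one empty pocket of the sample carousel, then push the carousel round clockwise (seen from above) until it clicks into its next position and rests on its stop, with the new tube facing the sensor head. Push steadily and feel for the click and the stop: do not ram it, and leave the other things where they are.

Things in the scene. Friction and masses are not known exactly. Their poses are not given: they have to be found in the camera images.
- tube_mid (a point): middle (half-way up) of the loose sample tube: clear plastic, 61 mm tall, body 13 mm and screw cap 15 mm in diameter, standing upright on the bench in front of the carousel; z axis along the tube
- pocket (a point): centre of the floor of the empty pocket on the carousel, 40 mm above the bench. The pocket is a white cup, inner diameter 17 mm, outer 22 mm, rim 20 mm above this point, 60 mm from the carousel's axis. The five other pockets, at 60 mm spacing, each hold a fixed tube whose top is 62 mm above this point
- post (a point): steel driving post for pushing the carousel: upright round bar, 12 mm diameter, from 45 to 92 mm above the bench, on an ear outside the plate, 105 mm from the axis; this point is on its centre line, 75 mm up. At joint value q it lies from the axis at -0.105 sin q along x and -0.105 cos q along y of unit
- unit: fixed grey base of the carousel, 170 mm in diameter; origin on the vertical turning axis at bench height, z up, x roughly to the adjustable one of two black detent blocks at the rear rim. The white sensor head (36x44 mm, 85 mm tall) stands outside the plate, 113 mm from the axis, 120 degrees anticlockwise of x
- carousel (a joint): angle in rad, growing clockwise from above; starts in its loading detent near 0. The next position lies near 1.05, but its adjustable detent and stop are set anywhere within 0.16 rad (17 mm at the post) either side, which is given in no pose and must be felt. The stop comes 3 mm of post travel after the click. Let go before the click, the carousel drops back 0.07 rad
- amber_bottle: bystander: brown bottle, 46 mm diameter, 88 mm tall, behind the carousel; origin at the centre of its underside
- dish: bystander: petri dish, 60 mm diameter, 14 mm tall; origin at the centre of its underside
- tips: bystander: pipette tip box, 90x118x77 mm, right of the carousel; origin at the centre of its underside
- hub (a point): the turning part: aluminium plate, 160 mm diameter, with pockets, held tubes and post; this point is on the axis, level with the plate's top. At the post it takes 5 to 9 N to leave the first detent, 1 to 3 N on the free way, again 5 to 9 N over about 7 mm up to the click, then little until the rigid stop; a spring roller keeps it pressed on the stop. More than 18 N damages it

How it is judged:
On the way, in this order (a step that is already met when the one before it is completed fails the run):
1. the tube stands released in the empty pocket, the carousel still in its loading detent (horizontal distance between tube_mid and pocket below 0.006 m and height (world z) of tube_mid below 0.076 m and angle between tube_mid's own z axis and vertical below 0.2 rad and contact force between the fingers and sample below 0.05 N and value of joint carousel below 0.2 rad), for 0.2 s.
2. the carousel has been pushed over the click onto its stop (y of mark in the frame of trim between -0.004 and 0.0015 m), for 0.2 s.
At the end, for the whole second after the job is handed in: The carousel rests still on its stop (not more than 1.5 mm short of it at 70 mm from the axis), clicked in, with the tube standing upright (within 0.2 rad) on the floor of its pocket, its middle within 6 mm of the pocket's axis (all of step 2 and velocity of joint carousel between -0.02 and 0.02 rad/s and horizontal distance between tube_mid and pocket below 0.006 m and height (world z) of tube_mid between 0.064 and 0.076 m and angle between tube_mid's own z axis and vertical below 0.2 rad); the robot touches nothing.
It fails at once if the carousel is pressed with more than 18 N (contact force between any of the fingers, the arm and carousel above 18 N).
It fails at once if a bystander (bottle, dish or tip box) is moved by more than 20 mm (distance of any of amber_bottle, dish, tips from where it was at the start of the episode above 0.02 m).
It also fails if it takes over 72 s, if anything falls off the work surface, if the arm or the gripper's body presses on something with over 40 N, if the wrist force passes 120 N, or if a joint passes its speed limit or range.

### The arm

A 6-joint arm with a two-finger parallel gripper is mounted at the origin on a cart in front of the work surface, level with it; the furniture and walls round the work are solid. World frame = base frame: x ahead of the robot, y to its left, z up, the work surface at z = 0. Lengths are in m, angles in rad, forces in N, time in s.
With the tool pointing down it reaches from about 0.35 to 0.775 m from the base axis. Payload 5.5 kg.
Tool frame: the origin (TCP) lies at the very end of the fingers, on their centre line; the grasp point (between the pads) lies env.hold_point_z behind it (env.hold_point_z is the distance from the TCP to the grasp point, in m); z points along the fingers, y is the line along which they close (so a half turn about z gives the same grasp; the last joint's range is limited). The gripper opens to 85 mm and grips with 20 to 120 N. Pads are 22 mm wide; open, the fingers measure 114 mm over their backs; the gripper's body (76 mm by 85 mm) begins 54 mm behind the grasp point. The pads swing forward as they close: fully open they stand 13 mm farther back than shut.
Start: joints at [-0.14, 0.313, 0.046, 1.304, 0, 1.431], TCP at [0.575, -0, 0.231] pointing down, gripper open.
Joint ranges: [-2.76, 2.76], [-0.86, 1.69], [-1.03, 1.26], [-2.2, 2.34], [-1.47, 1.5], [-3.14, 3.14]. Speed limits (rad/s): [2.57, 2.57, 3.14, 3.14, 3.14, 3.14].

### API

Orientations are given as a unit quaternion [w, x, y, z].
In Python, from workcell import env gives the robot as it stands.
- The arm moves only by the tool carry_out, never from a script. Its argument "steps" is a list of rows, each a list of 3 entries, a list of its own where there are three numbers: the turn, a rotation vector about the tool's x, y, z in degrees, then the shift along the tool's x, y, z in cm, then the closure in counts, from 0 (fully open) to 255 (shut). A call has exactly 8 rows; each row is the pose to reach, as a shift and turn from the pose commanded when the call began, along the tool's axes at that moment; what a row does not reach only later rows make up. A row lasts 1/8 s, in which the tool goes at most 62.5 mm and 10.7 degrees, less where a joint would pass 70% of its speed; a pose out of reach is approached as far as the arm can. A call with a gripper value outside its range is refused whole. The fingers move at their own pace and stop on an object; "force" is the grip in N (left out, the last holds). Time passes only in rows, so rows that repeat a pose let the fingers close, or fill a call up. It gives the time, the measured TCP pose, the force, the opening and the grip force at its end, in the units of the state.
- env.get_state(): the state, without advancing time (a new reading comes with each control period).
- env.read_camera(name): name is "scene" or "side" or "wrist"; returns (picture, depth): 384x512x3 uint8, red, green, blue; 384x512 float32, m along the optical axis (not along the pixel's ray), 0 where there is no reading.
- env.get_calibration(name): a dict with "fx", "fy", "cx", "cy" (pixels), "origin" and "orientation" of the camera in the world. Camera axes: x right, y up, looking along -z (the intrinsics and any distortion apply to the point x, -y, -z); pixel columns grow to the right and rows downward; lengths in m; the calibration is good to about 2 mm. A picture is of the moment at which its call begins: read the wrist's pose just before it. get_calibration takes no time and is no camera call; for the wrist camera it gives the pose at the moment of the call.
- env.hand_in(): hands the job in; it is judged then, once.
The state is a dict: "clock": time; "joint_pos": joint angles; "qvel": joint speeds; "tau": joint torques, N m; "tcp_pos": TCP position; "orientation": TCP orientation; "wrist_force": force on the tool from outside, world axes, zero at the start; "ft_torque": the same for the moment, N m; "finger_gap": finger opening in m; "grip_force": force on a finger pad.
Only numpy, scipy, OpenCV 4.12 (cv2) and the standard library are available. Lean on these libraries where they do the work, as an engineer would, in place of code of your own. Each camera call takes 0.05 s, during which the arm holds its last target. There are 200 camera calls.

## Working session

There is one attempt and no reset: what is moved stays moved. The work goes in short steps, Python scripts to look and compute and a tool call to move; the robot and the scene stay as the last step left them, time stands still between calls to the robot, and variables do not carry over. Pictures are saved under pics/ and viewed, at most 10 in all, crops included, and the job is handed in when it is done.

Besides the shell and the picture viewer there is one more tool, called after ">>>" as name(argument=value, ...) on one line, values as JSON. carry_out: Moves the arm, as the interface text tells. Its arguments: {"type":"object","properties":{"steps":{"type":"array","items":{"type":"array"}},"force":{"type":"number"}},"required":["steps"]}

```bash
mkdir -p pics; ls; cat > h.py <<'E'
import numpy as np, cv2
from workcell import env
from scipy.spatial.transform import Rotation as R
def rot(q): return R.from_quat([q[1],q[2],q[3],q[0]])
def cam(n):
    c=env.get_calibration(n); p,d=env.read_camera(n); return c,p,d
def ray(c,u,v):
    pts=np.array([[[float(u),float(v)]]])
    x=(u-c['cx'])/c['fx']; y=(v-c['cy'])/c['fy']
    return np.array(c['origin']), rot(c['orientation']).apply([x,-y,-1])
def onz(c,u,v,z):
    o,d=ray(c,u,v); return o+d*(z-o[2])/d[2]
def cloud(c,d):
    v,u=np.mgrid[:d.shape[0],:d.shape[1]]
    P=np.stack([(u-c['cx'])/c['fx']*d,-(v-c['cy'])/c['fy']*d,-d],-1)
    return rot(c['orientation']).apply(P.reshape(-1,3)).reshape(*d.shape,3)+np.array(c['origin'])
E
python3 - <<'E'
from h import *
s=env.get_state(); print({k:np.round(v,4) for k,v in s.items()}, env.hold_point_z)
ims=[]
for n in ['scene','side','wrist']:
    c,p,d=cam(n); print(n,{k:np.round(v,4) if not isinstance(v,str) else v for k,v in c.items()})
    np.savez(''+n+'0.npz',p=p,d=d); cv2.imwrite(f'pics/{n}0.png',p[:,:,::-1])
E
```

```text
pics
{'clock': np.float64(0.0), 'joint_pos': array([-0.1396,  0.314 ,  0.045 ,  1.3036,  0.    ,  1.4312]), 'qvel': array([-0.    , -0.0004, -0.0005, -0.001 ,  0.0016, -0.0001]), 'tau': array([-2.90000e-03, -4.80629e+01,  2.98531e+01,  1.95000e-02,
       -4.00000e-04, -0.00000e+00]), 'tcp_pos': array([5.745e-01, 1.000e-04, 2.304e-01]), 'orientation': array([-7.000e-04,  7.071e-01,  7.071e-01, -5.000e-04]), 'wrist_force': array([ 0.6152, -0.0349, -0.3552]), 'ft_torque': array([ 0.0164,  0.0146, -0.0055]), 'grip_force': np.float64(0.0), 'finger_gap': np.float64(0.0856)} 0.0187
scene {'fx': np.float64(456.4982), 'fy': np.float64(456.4982), 'cx': np.float64(253.025), 'cy': np.float64(189.8056), 'origin': array([-0.0949, -1.1167,  0.5605]), 'orientation': array([ 0.7848,  0.5022, -0.19  , -0.3094])}
side {'fx': np.float64(382.2493), 'fy': np.float64(382.2493), 'cx': np.float64(251.5003), 'cy': np.float64(182.129), 'origin': array([0.5115, 0.3533, 0.5603]), 'orientation': array([-0.045 , -0.0341,  0.4655,  0.8832])}
wrist {'fx': np.float64(331.6788), 'fy': np.float64(331.6788), 'cx': np.float64(261.5712), 'cy': np.float64(188.058), 'origin': array([0.5749, 0.0745, 0.3734]), 'orientation': array([ 9.888e-01, -1.493e-01,  1.300e-03, -2.000e-04])}
```

View pictures.

View pics/scene0.png

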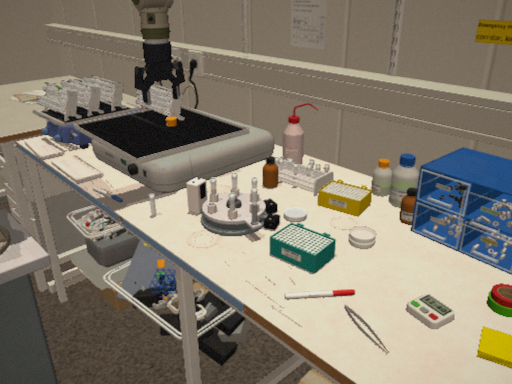

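View pics/side0.png

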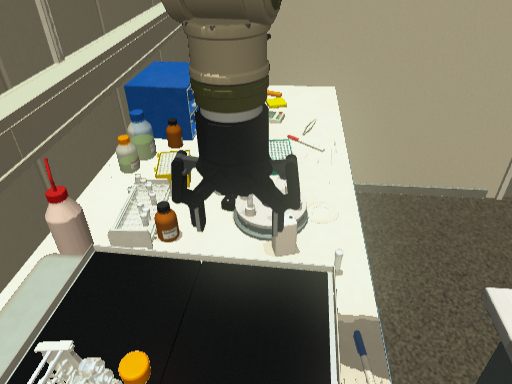

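View pics/wrist0.png

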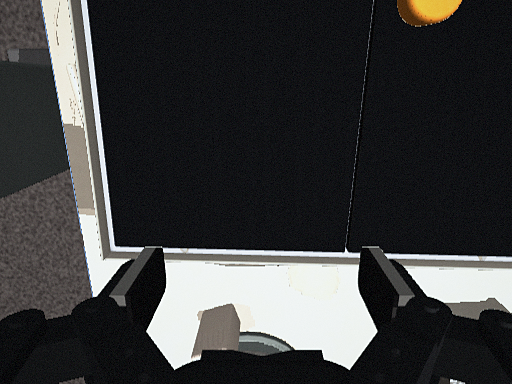

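```bash
python3 - <<'E'
from h import *
f={n:np.load(n+'0.npz') for n in ['scene','side']}
for n,pts in {'scene':[(152,205),(236,212),(270,178),(295,215),(197,200),(300,245),(252,235),(190,222)],'side':[(338,262),(270,215),(166,225),(320,240)]}.items():
    c=env.get_calibration(n);C=cloud(c,f[n]['d'])
    for u,v in pts: print(n,u,v,C[v,u].round(3),f[n]['d'][v,u])
p=f['scene']['p'][160:260,130:340]
a=cv2.resize(p,None,fx=3.8,fy=3.8,interpolation=cv2.INTER_CUBIC)
p=f['side']['p'][170:290,220:360]
b=cv2.resize(p,None,fx=1.9,fy=1.9,interpolation=cv2.INTER_CUBIC)
w=np.zeros((a.shape[0]+b.shape[0],a.shape[1],3),np.uint8);w[:a.shape[0]]=a;w[a.shape[0]:,:b.shape[1]]=b
cv2.imwrite('pics/crop1.png',w[:600,:,::-1]);print(w.shape)
E
```

```text
scene 152 205 [ 0.416 -0.167  0.032] 1.1724306
scene 236 212 [ 0.518 -0.381  0.056] 1.0803223
scene 270 178 [ 0.754 -0.255  0.033] 1.3181771
scene 295 215 [ 0.666 -0.435  0.014] 1.1522566
scene 197 200 [ 0.508 -0.237  0.04 ] 1.1770338
scene 300 245 [ 0.535 -0.569  0.042] 0.97083765
scene 252 235 [ 0.535 -0.417  0.001] 1.0895661
scene 190 222 [ 0.466 -0.26   0.   ] 1.1537585
side 338 262 [ 0.418 -0.16   0.037] 0.7067107
side 270 215 [ 0.553 -0.284  0.038] 0.82146156
side 166 225 [ 0.762 -0.22   0.049] 0.78396976
side 320 240 [ 0.444 -0.257  0.   ] 0.8087816
(608, 798, 3)
```

View pics/crop1.png

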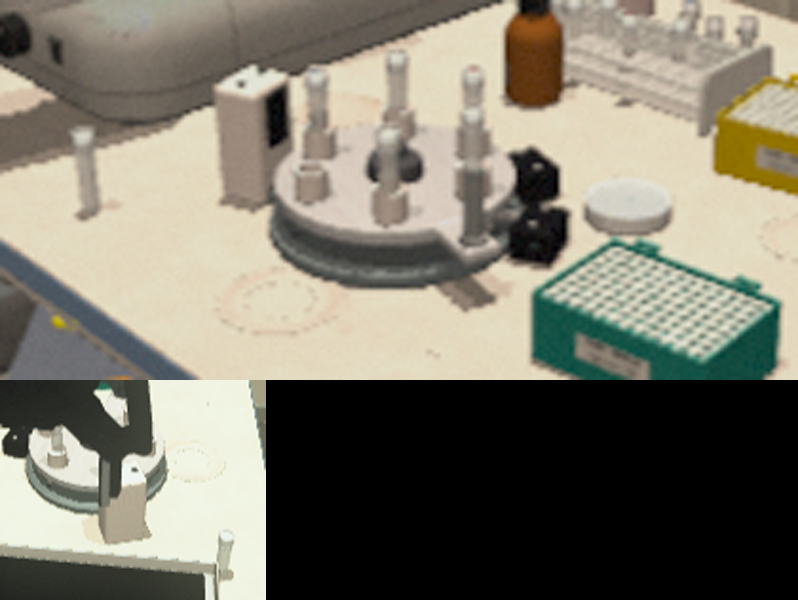

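>>> carry_out(steps=[[[0,0,0],[-4,0,-1],0],[[0,0,0],[-10,-1,-2],0],[[0,0,0],[-16,-1,-3],0],[[0,0,0],[-22,-2,-4],0],[[0,0,0],[-28,-2,-4],0],[[0,0,0],[-34,-2.5,-4],0],[[0,0,0],[-39,-2.5,-4],0],[[0,0,0],[-40,-2.5,-4],0]], force=30)

```text
clock: 1.15
tcp_pos: [0.549, -0.4034, 0.2696]
orientation: [-0.001, 0.709, 0.706, -0.0]
wrist_force: [-0.6, -0.6, -0.5]
finger_gap: 0.0853
grip_force: 0.0
```

```bash
python3 - <<'E'
from h import *
s=env.get_state(); print(s['clock'],s['tcp_pos'],s['orientation'])
for n in ['side','wrist']:
    c,p,d=cam(n); np.savez(n+'1.npz',p=p,d=d); print(c['origin'],c['orientation'])
    C=cloud(c,d)
    if n=='side':
        m=(abs(C[...,0]-.417)<.04)&(abs(C[...,1]+.14)<.08)
        for y0 in np.arange(-.2,-.06,.01):
            k=m&(C[...,1]>y0)&(C[...,1]<y0+.01); print(round(y0,2),k.sum(),C[k][:,2].max().round(3) if k.any() else 0)
    else: cv2.imwrite('pics/wrist1.png',cv2.resize(p,(800,600),interpolation=cv2.INTER_CUBIC)[:,:,::-1])
E
```

```text
1.15 [ 0.54900657 -0.40338373  0.26961417] [-6.98105210e-04  7.08525540e-01  7.05684803e-01 -1.76315486e-04]
[0.51149531 0.3532515  0.56034657] [-0.04504298 -0.03413481  0.46552438  0.88322874]
-0.2 125 0.003
-0.19 95 0.004
-0.18 74 0.061
-0.17 170 0.062
-0.16 160 0.062
-0.15 95 0.003
-0.14 99 0.003
-0.13 107 0.003
-0.12 108 0.003
-0.11 116 0.003
-0.1 121 0.003
-0.09 119 0.002
-0.08 130 0.003
-0.07 213 0.126
-0.06 0 0
[ 0.54970766 -0.32842383  0.41262891] [ 0.98882513 -0.1490613   0.0013839  -0.00191923]
```

View pics/wrist1.png

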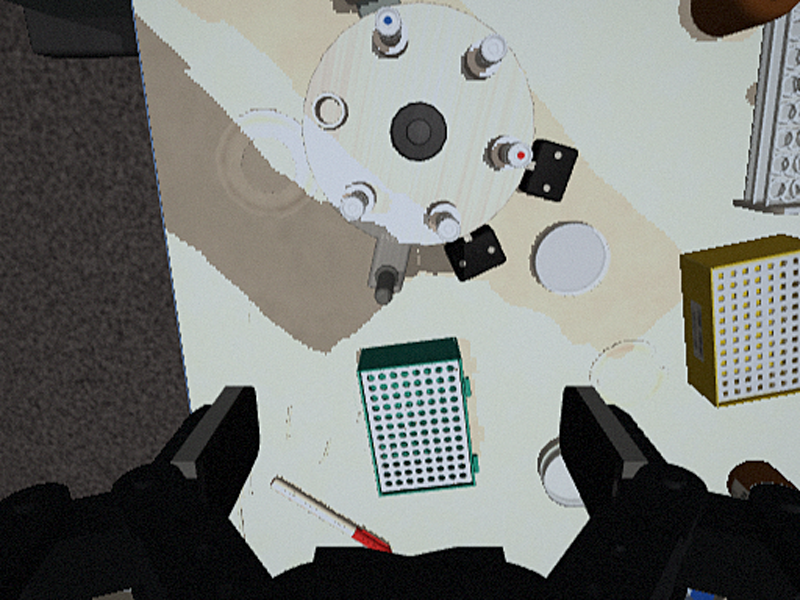

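```bash
python3 - <<'E'
from h import *
f=np.load('wrist1.npz');p,d=f['p'],f['d'];c=env.get_calibration('wrist');C=cloud(c,d)
from scipy.optimize import least_squares
def circ(P):
    r=least_squares(lambda q:np.hypot(P[:,0]-q[0],P[:,1]-q[1])-q[2],[*P.mean(0),.05],loss='soft_l1',f_scale=.001).x; return r
m=(abs(C[...,0]-.56)<.12)&(abs(C[...,1]+.33)<.1)&(C[...,2]>.025)&(C[...,2]<.045)
print('plate z',np.median(C[m][:,2]),m.sum())
cs,_=cv2.findContours(m.astype(np.uint8),0,1); h=cv2.convexHull(max(cs,key=cv2.contourArea))[:,0]
zp=np.median(C[m][:,2])
H=np.array([onz(c,u,v,.034)[:2] for u,v in h]);print('plate',circ(H),len(h))
# bench check
for u,v in[(150,30),(330,100),(200,190)]: print('bench',C[v,u].round(4))
# empty pocket ring & post & sensor
for nm,lo,hi,z in[('post',.08,.1,.092)]:
    k=(C[...,2]>lo)&(C[...,2]<hi)&(abs(C[...,0]-.535)<.03)&(abs(C[...,1]+.44)<.04)
    v,u=np.nonzero(k);print(nm,k.sum(),u.mean(),v.mean(),C[k].mean(0))
g=cv2.cvtColor(p,cv2.COLOR_RGB2GRAY)
k=(C[...,2]>.055)&(C[...,2]<.066)&(abs(C[...,0]-.49)<.025)&(abs(C[...,1]+.315)<.03)
print('rim',k.sum(),circ(C[k][:,:2]),C[k][:,2].mean())
k=(C[...,2]>.099)&(C[...,2]<.106)&(abs(C[...,0]-.56)<.1)&(abs(C[...,1]+.33)<.1)
n,l=cv2.connectedComponents(k.astype(np.uint8))
T=[]
for i in range(1,n):
    q=l==i
    if q.sum()>15: T.append(C[q][:,:2].mean(0)); print('top',q.sum(),C[q].mean(0).round(4),circ(C[q][:,:2])[:0])
print('tops circle',circ(np.array(T)) if len(T)>2 else '')
for n in['side','scene']:
    e=np.load(n+('1' if n=='side' else '0')+'.npz');cc=env.get_calibration(n);S=cloud(cc,e['d'])
    k=(abs(S[...,0]-.417)<.03)&(abs(S[...,1]+.165)<.03)&(S[...,2]>.012)&(S[...,2]<.07)
    v,u=np.nonzero(k);print(n,k.sum(),'surf mean',S[k].mean(0),'zmax',S[k][:,2].max(),'axis ray at mid z',onz(cc,u.mean(),v.mean(),S[k][:,2].mean()),'dir',(S[k].mean(0)-cc['origin'])/np.linalg.norm(S[k].mean(0)-cc['origin']))
cv2.imwrite('pics/cropw.png',cv2.resize(p[50:210,180:400],None,fx=3.6,fy=3.6,interpolation=cv2.INTER_CUBIC)[:,:,::-1])
E
```

```text
plate z 0.040745683603992305 16368
plate [ 0.56502074 -0.34015404  0.09628734] 36
bench [ 0.4231 -0.2659  0.0023]
bench [ 0.6118 -0.3391  0.0996]
bench [ 0.4687 -0.4557  0.0019]
post 129 245.15503875968992 188.29457364341084 [ 0.53232321 -0.42614364  0.0906486 ]
rim 194 [ 0.49727821 -0.31211213  0.00964076] 0.0603440949170751
top 218 [ 0.5378 -0.2682  0.1014] []
top 188 [ 0.5961 -0.2814  0.1013] []
top 163 [ 0.6135 -0.3384  0.1014] []
top 144 [ 0.5148 -0.3691  0.1012] []
top 145 [ 0.5731 -0.3821  0.1012] []
tops circle [ 0.5553528  -0.32518664  0.05971324]
side 157 surf mean [ 0.41853499 -0.16154845  0.04289167] zmax 0.0617215173833246 axis ray at mid z [ 0.41850663 -0.16170753  0.04289167] dir [-0.12633695 -0.69963459 -0.70324279]
scene 99 surf mean [ 0.41787958 -0.16840195  0.04116741] zmax 0.0636194804754936 axis ray at mid z [ 0.41795227 -0.16825972  0.04116741] dir [ 0.42854276  0.7924637  -0.43399585]
```

View pics/cropw.png

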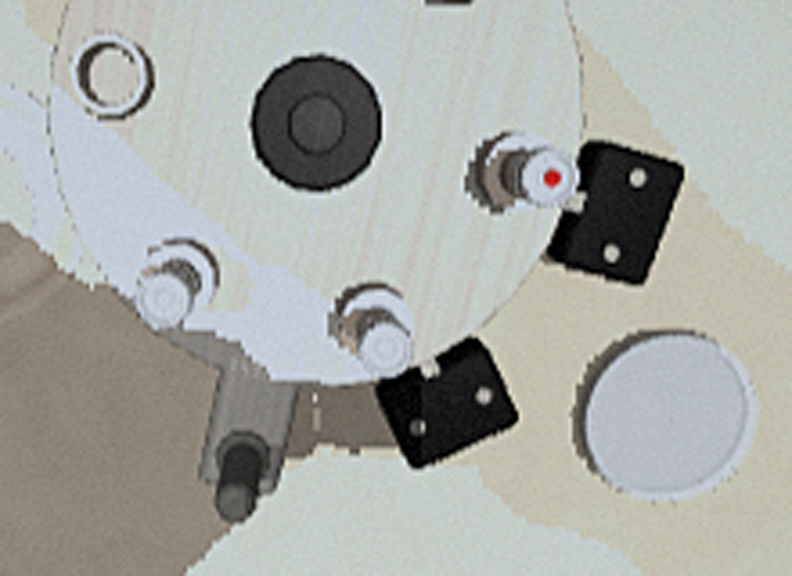

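>>> carry_out(steps=[[[0,0,0],[3,-2,0],0],[[0,0,0],[7,-4,0],0],[[0,0,0],[11,-6,0],0],[[0,0,0],[14,-8,0],0],[[0,0,0],[14.5,-8,0],0],[[0,0,0],[14.5,-8,0],0],[[0,0,0],[14.5,-8,0],0],[[0,0,0],[14.5,-8,0],0]])

```text
clock: 2.25
tcp_pos: [0.4704, -0.2556, 0.271]
orientation: [-0.0, 0.707, 0.707, 0.0]
wrist_force: [-0.7, 0.1, 1.1]
finger_gap: 0.0851
grip_force: 0.0
```

```bash
cat >> h.py <<'E'
from scipy.optimize import least_squares
def circ(P):
    return least_squares(lambda q:np.hypot(P[:,0]-q[0],P[:,1]-q[1])-q[2],[*P.mean(0),.05],loss='soft_l1',f_scale=.001).x
def st():
    s=env.get_state(); print(round(s['clock'],2),s['tcp_pos'].round(4),np.round(s['orientation'],4),'F',np.round(s['wrist_force'],2),'gap',round(float(s['finger_gap']),4),'grip',s['grip_force'])
E
python3 - <<'E'
from h import *
st();c,p,d=cam('wrist');C=cloud(c,d);np.savez('wrist2.npz',p=p,d=d)
k=(C[...,2]>.055)&(C[...,2]<.067)&(abs(C[...,0]-.418)<.03)&(abs(C[...,1]+.165)<.03)
v,u=np.nonzero(k);print('tube',k.sum(),u.mean(),v.mean(),C[k].mean(0),circ(C[k][:,:2]))
k=(C[...,2]>.055)&(C[...,2]<.066)&(abs(C[...,0]-.497)<.02)&(abs(C[...,1]+.312)<.02)
print('rim',k.sum(),circ(C[k][:,:2]))
print('max z near tube pts',[(C[...,2][(abs(C[...,0]-.418)<.06)&(abs(C[...,1]+.165)<.06)]).max()])
E
```

```text
2.25 [ 0.4704 -0.2556  0.271 ] [-1.000e-04  7.073e-01  7.069e-01  0.000e+00] F [-0.68  0.05  1.11] gap 0.0851 grip 0.0
tube 184 210.0326086956522 69.11413043478261 [ 0.41836002 -0.16529751  0.05958414] [ 0.41866514 -0.16541228  0.00527198]
rim 159 [ 0.49636498 -0.31309154  0.00971034]
max z near tube pts [np.float64(0.4137992383956822)]
```

>>> carry_out(steps=[[[0,0,0],[3,-1.5,1],0],[[0,0,0],[7,-4,3],0],[[0,0,0],[8.97,-5.14,7],0],[[0,0,0],[8.97,-5.14,12],0],[[0,0,0],[8.97,-5.14,17],0],[[0,0,0],[8.97,-5.14,21],0],[[0,0,0],[8.97,-5.14,23.5],0],[[0,0,0],[8.97,-5.14,24.5],0]])

```text
clock: 3.3
tcp_pos: [0.4177, -0.1651, 0.0247]
orientation: [-0.001, 0.707, 0.707, -0.0]
wrist_force: [0.2, -1.0, 0.4]
finger_gap: 0.0855
grip_force: 0.0
```

>>> carry_out(steps=[[[0,0,0],[0,0,0],0],[[0,0,0],[0,0,0],255],[[0,0,0],[0,0,0],255],[[0,0,0],[0,0,0],255],[[0,0,0],[0,0,0],255],[[0,0,0],[0,0,0],255],[[0,0,0],[0,0,0],255],[[0,0,0],[0,0,0],255]], force=25)

```text
clock: 4.3
tcp_pos: [0.4189, -0.1655, 0.0266]
orientation: [0.0, 0.707, 0.707, 0.0]
wrist_force: [-0.3, 0.3, 5.1]
finger_gap: 0.0115
grip_force: 26.3
```

>>> carry_out(steps=[[[0,0,0],[0,0,-2],255],[[0,0,0],[0,0,-6],255],[[0,0,0],[0,0,-11],255],[[0,0,0],[-3,1.5,-14],255],[[0,0,0],[-8,4,-14],255],[[0,0,0],[-12,6.5,-14],255],[[0,0,0],[-14,7.5,-14],255],[[0,0,0],[-14.78,7.77,-14],255]])

```text
clock: 5.3
tcp_pos: [0.4964, -0.314, 0.1653]
orientation: [-0.001, 0.707, 0.707, -0.0]
wrist_force: [0.3, -0.1, -0.1]
finger_gap: 0.0114
grip_force: 25.9
```

```bash
python3 - <<'E'
from h import *
st()
ims=[]
for n in ['wrist','side','scene']:
    c,p,d=cam(n);C=cloud(c,d);np.savez(n+'3.npz',p=p,d=d)
    if n=='wrist': ims.append(cv2.resize(p,(600,450)))
    else:
        q=np.array(c['origin']);R_=rot(c['orientation']).inv().apply(np.array([.497,-.312,.12])-q)
        u=int(c['cx']+c['fx']*R_[0]/-R_[2]);v=int(c['cy']-c['fy']*R_[1]/-R_[2]);print(n,u,v)
    k=(C[...,2]>.1)&(C[...,2]<.165)&(abs(C[...,0]-.4964)<.009)&(abs(C[...,1]+.3131)<.02)
    print(n,k.sum(),C[k].mean(0) if k.any() else '', C[k][:,2].min() if k.any() else '')
    k=(C[...,2]>.055)&(C[...,2]<.066)&(abs(C[...,0]-.497)<.02)&(abs(C[...,1]+.312)<.02)
    print('rim',k.sum(),circ(C[k][:,:2]) if k.sum()>5 else '')
    if n=='scene': ims.append(cv2.resize(p[v-50:v+80,u-60:u+60],(415,450),interpolation=cv2.INTER_CUBIC))
cv2.imwrite('pics/w3.png',cv2.resize(np.hstack(ims),(800,355))[:,:,::-1])
st()
E
```

```text
5.3 [ 0.4964 -0.314   0.1653] [-6.000e-04  7.074e-01  7.068e-01 -0.000e+00] F [ 0.32 -0.06 -0.1 ] gap 0.0114 grip 25.93378722667694
wrist 458 [ 0.49623021 -0.30883748  0.15300764] 0.13941293783976433
rim 319 [ 0.49666976 -0.31311082  0.00966973]
side 298 177
side 68 [ 0.49611142 -0.30954112  0.15155406] 0.138628082403226
rim 46 [ 0.49688086 -0.31237912  0.00966306]
scene 209 181
scene 53 [ 0.49510026 -0.31576065  0.1517026 ] 0.13918084415656018
rim 44 [ 0.49782964 -0.31423414  0.00946098]
5.45 [ 0.4957 -0.3125  0.1658] [-0.0008  0.7071  0.7071  0.    ] F [ 0.07  0.48 -0.67] gap 0.0114 grip 25.933831930160522
```

View pics/w3.png

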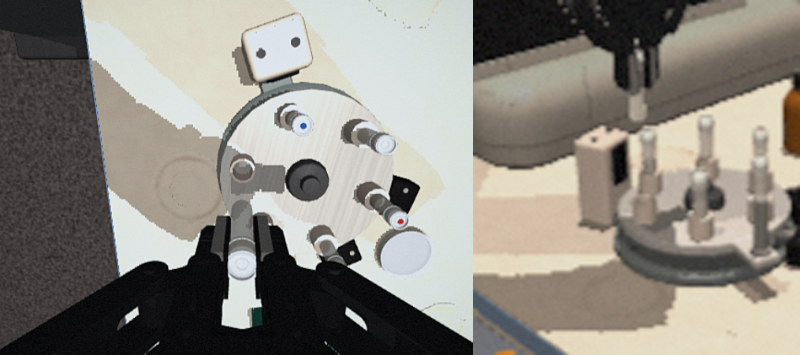

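>>> carry_out(steps=[[[0,0,0],[0,0,0.5],255],[[0,0,0],[-0.03,0.03,2.5],255],[[0,0,0],[-0.03,0.03,5],255],[[0,0,0],[-0.03,0.03,6.5],255],[[0,0,0],[-0.03,0.03,7.2],255],[[0,0,0],[-0.03,0.03,7.6],255],[[0,0,0],[-0.03,0.03,8],255],[[0,0,0],[-0.03,0.03,8.5],255]])

```text
clock: 6.45
tcp_pos: [0.4971, -0.3138, 0.0817]
orientation: [0.001, 0.707, 0.707, 0.0]
wrist_force: [-0.3, -0.1, 0.2]
finger_gap: 0.0118
grip_force: 25.9
```

```bash
python3 - <<'E'
from h import *
st()
for n in ['wrist','side','scene']:
    c,p,d=cam(n);C=cloud(c,d)
    for z0,z1 in((.045,.066),(.068,.11)):
        k=(C[...,2]>z0)&(C[...,2]<z1)&(abs(C[...,0]-.4964)<.016)&(abs(C[...,1]+.3131)<.016)
        print(n,k.sum(),C[k].mean(0) if k.any() else '')
st()
E
```

```text
6.45 [ 0.4971 -0.3138  0.0817] [7.000e-04 7.071e-01 7.071e-01 1.000e-04] F [-0.29 -0.06  0.18] gap 0.0118 grip 25.933806896209717
wrist 852 [ 0.49684108 -0.30768307  0.05675141]
wrist 2292 [ 0.49649771 -0.30650773  0.0954488 ]
side 90 [ 0.49711435 -0.3077305   0.05536395]
side 181 [ 0.49635411 -0.30645015  0.09296493]
scene 76 [ 0.49470223 -0.3183273   0.0558016 ]
scene 140 [ 0.49566761 -0.32063775  0.09275672]
6.6 [ 0.4966 -0.3134  0.0812] [-1.000e-04  7.071e-01  7.071e-01  0.000e+00] F [ 0.09 -0.36  1.35] gap 0.0117 grip 25.933855175971985
```

>>> carry_out(steps=[[[0,0,0],[0,0,0.3],255],[[0,0,0],[0,0,0.6],255],[[0,0,0],[0,0,0.9],255],[[0,0,0],[0,0,1.1],255],[[0,0,0],[0,0,1.3],255],[[0,0,0],[0,0,1.4],255],[[0,0,0],[0,0,1.4],255],[[0,0,0],[0,0,1.4],255]])

```text
clock: 7.6
tcp_pos: [0.4967, -0.3135, 0.0674]
orientation: [0.0, 0.707, 0.707, 0.0]
wrist_force: [-0.5, -0.5, -0.9]
finger_gap: 0.0118
grip_force: 25.9
```

>>> carry_out(steps=[[[0,0,0],[0,0,0],210],[[0,0,0],[0,0,0],180],[[0,0,0],[0,0,0],150],[[0,0,0],[0,0,0],150],[[0,0,0],[0,0,0],150],[[0,0,0],[0,0,-0.5],150],[[0,0,0],[0,0,-2],150],[[0,0,0],[0,0,-5],150]])

```text
clock: 8.6
tcp_pos: [0.496, -0.3129, 0.1176]
orientation: [-0.001, 0.707, 0.707, -0.0]
wrist_force: [-0.3, -0.9, -0.2]
finger_gap: 0.0351
grip_force: 0.0
```

>>> carry_out(steps=[[[0,0,0],[0,0,-3],150],[[0,0,0],[0,0,-8],200],[[0,0,0],[-1,0,-12],255],[[0,0,0],[-4,0,-14],255],[[0,0,0],[-6,1,-14],255],[[0,0,0],[-8,2,-14],255],[[0,0,0],[-9,3,-14],255],[[0,0,0],[-9,3,-14],255]])

```text
clock: 9.6
tcp_pos: [0.5269, -0.404, 0.2578]
orientation: [0.0, 0.707, 0.707, 0.0]
wrist_force: [0.3, 0.1, -0.4]
finger_gap: 0.0
grip_force: 0.0
```

```bash
python3 - <<'E'
from h import *
st()
c,p,d=cam('wrist');C=cloud(c,d);np.savez('wrist4.npz',p=p,d=d)
k=(C[...,2]>.096)&(C[...,2]<.107)&(abs(C[...,0]-.55)<.09)&(abs(C[...,1]+.325)<.09)
n,l=cv2.connectedComponents(k.astype(np.uint8));T=[]
for i in range(1,n):
    q=l==i
    if q.sum()>15: T.append(C[q][:,:2].mean(0)); print('top',q.sum(),C[q].mean(0).round(4))
print(circ(np.array(T)))
k=(C[...,2]>.08)&(C[...,2]<.1)&(abs(C[...,0]-.532)<.03)&(abs(C[...,1]+.428)<.03)
print('post',k.sum(),C[k].mean(0))
k=(C[...,2]>.005)&(C[...,2]<.09)&(abs(C[...,0]-.59)<.06)&(abs(C[...,1]+.46)<.07)
cv2.imwrite('pics/w4.png',cv2.resize(p,(700,525))[:,:,::-1])
for y in np.arange(-.56,-.36,.02):
    print(round(y,2),[round(float(C[...,2][(abs(C[...,0]-x)<.01)&(abs(C[...,1]-y)<.01)].max(initial=-1)),3) for x in np.arange(.42,.68,.02)])
E
```

```text
9.6 [ 0.5269 -0.404   0.2578] [4.000e-04 7.072e-01 7.070e-01 0.000e+00] F [ 0.28  0.1  -0.39] gap 0.0 grip 0.0
top 292 [ 0.5375 -0.2703  0.1001]
top 293 [ 0.5957 -0.2834  0.0999]
top 250 [ 0.4965 -0.3134  0.0996]
top 247 [ 0.6131 -0.3405  0.1001]
top 212 [ 0.5143 -0.3708  0.0999]
top 208 [ 0.5725 -0.3841  0.0999]
[ 0.55485388 -0.32713119  0.05969599]
post 141 [ 0.53158634 -0.42796467  0.09009136]
-0.56 [0.003, 0.004, 0.003, 0.003, -1.0, -1.0, -1.0, -1.0, 0.044, 0.047, 0.003, 0.004, 0.003, 0.003]
-0.54 [0.004, 0.003, 0.003, 0.004, 0.003, -1.0, 0.002, 0.043, 0.076, 0.047, 0.003, 0.004, 0.003, 0.003]
-0.52 [0.003, 0.003, 0.004, 0.004, 0.004, -1.0, 0.042, 0.044, 0.076, 0.051, 0.003, 0.003, 0.003, 0.003]
-0.5 [0.003, 0.003, 0.003, 0.004, 0.047, 0.032, 0.047, 0.047, 0.078, 0.051, 0.003, 0.004, 0.004, 0.003]
-0.48 [0.004, 0.003, 0.003, 0.003, 0.003, 0.003, 0.003, 0.003, 0.004, 0.003, 0.003, 0.003, 0.004, 0.004]
-0.46 [0.004, 0.003, 0.003, 0.003, 0.003, 0.003, 0.003, 0.003, 0.003, 0.003, 0.003, 0.004, 0.016, 0.016]
-0.44 [0.003, 0.003, 0.003, 0.003, 0.004, 0.092, 0.094, 0.003, 0.027, 0.028, 0.003, 0.016, 0.016, 0.017]
-0.42 [0.003, 0.004, 0.004, 0.319, 0.326, 0.314, 0.314, 0.327, 0.029, 0.029, 0.028, 0.016, 0.017, 0.017]
-0.4 [0.004, 0.004, 0.344, 0.345, 0.342, 0.345, 0.345, 0.343, 0.344, 0.042, 0.029, 0.004, 0.016, 0.016]
-0.38 [0.004, 0.004, 0.004, 0.041, 0.348, 0.348, 0.348, 0.103, 0.104, 0.043, 0.042, 0.027, 0.028, 0.004]
-0.36 [0.004, 0.003, 0.004, 0.042, 0.104, 0.103, 0.043, 0.043, 0.043, 0.06, 0.062, 0.04, 0.029, 0.003]
```

View pics/w4.png

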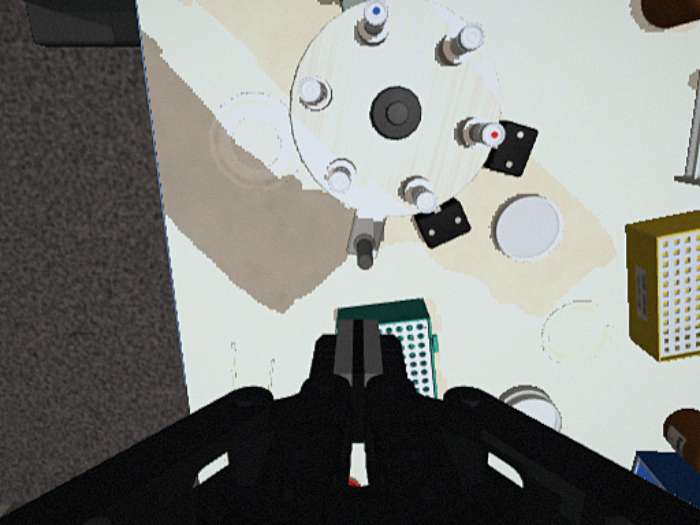

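>>> carry_out(steps=[[[0,0,5],[-1.5,2,2],255],[[0,0,13],[-3.61,4.85,5],255],[[0,0,13],[-3.61,4.85,9],255],[[0,0,13],[-3.61,4.85,13],255],[[0,0,13],[-3.61,4.85,17],255],[[0,0,13],[-3.61,4.85,19.1],255],[[0,0,13],[-3.61,4.85,19.1],255],[[0,0,13],[-3.61,4.85,19.1],255]])

```text
clock: 10.65
tcp_pos: [0.5757, -0.4398, 0.0682]
orientation: [0.001, 0.783, 0.623, 0.0]
wrist_force: [-0.4, -0.7, -0.1]
finger_gap: -0.0002
grip_force: 0.0
```

```bash
cat > arc.py <<'E'
import sys,numpy as np
# usage: s_cm  d1 d2 ... degrees ; shift in cm from current
s=float(sys.argv[1])
for D in sys.argv[2:]:
    a=np.radians(float(D));print(D,[round(10.5*(1-np.cos(a))-s*np.sin(a),2),round(-10.5*np.sin(a)-s*(1-np.cos(a)),2)])
E
python3 - <<'E'
from h import *
st();c,p,d=cam('scene');C=cloud(c,d)
u,v=254,214
cv2.imwrite('pics/s5.png',cv2.resize(p[140:270,170:330],(640,520),interpolation=cv2.INTER_CUBIC)[:,:,::-1])
for _ in range(1):
    for n in['side']: env.read_camera(n); st()
E
```

```text
10.65 [ 0.5757 -0.4398  0.0682] [1.000e-03 7.825e-01 6.226e-01 2.000e-04] F [-0.39 -0.7  -0.12] gap -0.0002 grip 0.0
10.75 [ 0.576  -0.4402  0.0686] [1.700e-03 7.826e-01 6.226e-01 3.000e-04] F [ 0.82 -0.25  0.14] gap -0.0002 grip 0.0
```

View pics/s5.png

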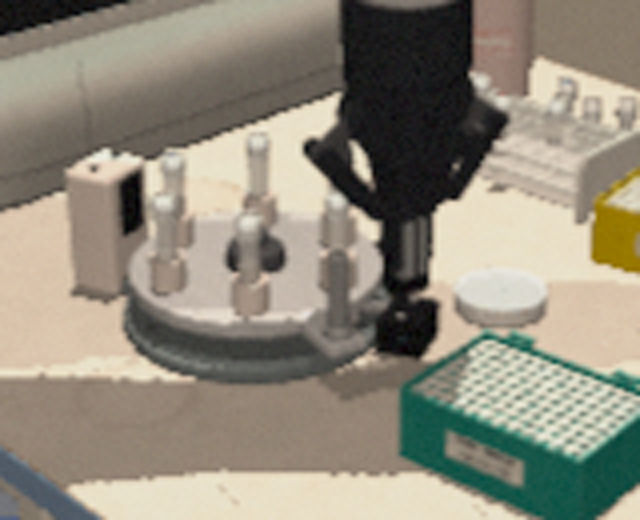

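>>> carry_out(steps=[[[0,0,0],[0,-0.5,0],255],[[0,0,0],[0,-1.2,0],255],[[0,0,0],[0,-1.7,0],255],[[0,0,0],[0,-1.9,0],255],[[0,0,0],[0,-2.0,0],255],[[0,0,0],[0,-2.1,0],255],[[0,0,0],[0,-2.2,0],255],[[0,0,0],[0,-2.3,0],255]])

```text
clock: 11.75
tcp_pos: [0.5528, -0.4343, 0.0662]
orientation: [0.0, 0.783, 0.623, 0.0]
wrist_force: [0.5, 0.4, 0.4]
finger_gap: -0.0002
grip_force: 0.0
```

>>> carry_out(steps=[[[0,0,0],[0,-0.04,0],255],[[0,0,0],[0,-0.08,0],255],[[0,0,0],[0,-0.12,0],255],[[0,0,0],[0,-0.16,0],255],[[0,0,0],[0,-0.2,0],255],[[0,0,0],[0,-0.24,0],255],[[0,0,0],[0,-0.27,0],255],[[0,0,0],[0,-0.3,0],255]])

```text
clock: 12.75
tcp_pos: [0.5499, -0.4337, 0.0663]
orientation: [0.0, 0.783, 0.623, 0.0]
wrist_force: [0.9, 0.4, -0.5]
finger_gap: -0.0
grip_force: 0.4
```

>>> carry_out(steps=[[[0,0,0],[0,-0.04,0],255],[[0,0,0],[0,-0.08,0],255],[[0,0,0],[0,-0.12,0],255],[[0,0,0],[0,-0.16,0],255],[[0,0,0],[0,-0.2,0],255],[[0,0,0],[0,-0.24,0],255],[[0,0,0],[0,-0.27,0],255],[[0,0,0],[0,-0.3,0],255]])

```text
clock: 13.75
tcp_pos: [0.5469, -0.433, 0.0664]
orientation: [0.0, 0.783, 0.623, 0.0]
wrist_force: [-0.8, -1.5, -0.7]
finger_gap: 0.0002
grip_force: 0.4
```

>>> carry_out(steps=[[[0,0,0],[0,-0.04,0],255],[[0,0,0],[0,-0.08,0],255],[[0,0,0],[0,-0.12,0],255],[[0,0,0],[0,-0.16,0],255],[[0,0,0],[0,-0.2,0],255],[[0,0,0],[0,-0.24,0],255],[[0,0,0],[0,-0.27,0],255],[[0,0,0],[0,-0.3,0],255]])

```text
clock: 14.75
tcp_pos: [0.5445, -0.4325, 0.0665]
orientation: [0.001, 0.783, 0.623, 0.0]
wrist_force: [5.2, -1.7, -1.3]
finger_gap: -0.0003
grip_force: 2.7
```

```bash
python3 - <<'E'
from h import *
st()
for i in range(3):
    c,p,d=cam('wrist'); st()
C=cloud(c,d);np.savez('wrist5.npz',p=p,d=d)
k=(C[...,2]>.096)&(C[...,2]<.107)&(abs(C[...,0]-.55)<.09)&(abs(C[...,1]+.325)<.09)
n,l=cv2.connectedComponents(k.astype(np.uint8))
for i in range(1,n):
    q=l==i
    if q.sum()>15:
        m=C[q].mean(0)-[.5549,-.3271,0]; print('top',q.sum(),C[q].mean(0).round(4),np.degrees(np.arctan2(m[1],m[0])).round(2))
k=(C[...,2]>.05)&(C[...,2]<.1)&(abs(C[...,0]-.532)<.03)&(abs(C[...,1]+.428)<.03)
print('post',k.sum(),C[k].mean(0))
cv2.imwrite('pics/w5.png',cv2.resize(p[150:384,130:400],None,fx=2.2,fy=2.2)[:,:,::-1])
E
```

```text
14.75 [ 0.5445 -0.4325  0.0665] [6.000e-04 7.826e-01 6.226e-01 3.000e-04] F [ 5.21 -1.67 -1.27] gap -0.0003 grip 2.6561938715167344
14.8 [ 0.5445 -0.4325  0.0664] [6.000e-04 7.826e-01 6.226e-01 3.000e-04] F [ 4.66 -1.97 -1.53] gap 0.0002 grip 2.5466792983934283
14.85 [ 0.5445 -0.4325  0.0664] [6.000e-04 7.826e-01 6.226e-01 3.000e-04] F [ 4.   -1.82 -1.09] gap -0.0002 grip 2.540688148001209
14.9 [ 0.5445 -0.4325  0.0664] [5.000e-04 7.826e-01 6.226e-01 3.000e-04] F [ 3.95 -1.75 -1.57] gap -0.0001 grip 2.530765183037147
top 664 [ 0.6107 -0.3486  0.1   ] -21.09
top 1723 [ 0.5126 -0.3682  0.0999] -135.83
top 1531 [ 0.5694 -0.3848  0.0999] -75.87
post 3410 [ 0.53829705 -0.42456495  0.08350186]
```

```bash
cat > arc.py <<'E'
import sys,numpy as np
# args: q0deg(cmd) s0 cm yawlag... ; current cmd defined by q (deg) at standoff s; targets q1.. in deg
A=np.array([.5549,-.3271])*100
def F(q,s=1.87):
    th=np.radians(257-q); return A+10.5*np.array([np.cos(th),np.sin(th)])-s*np.array([np.sin(th),-np.cos(th)])
def rows(F0,yaw0,qs,s=1.87):
    a=np.radians(-yaw0); ty=np.array([np.cos(a),np.sin(a)]); tx=np.array([-np.sin(a),np.cos(a)])
    print([[[0,0,round(13+q-yaw0,1)],[round(float((F(q,s)-F0)@tx),2),round(float((F(q,s)-F0)@ty),2),0],255] for q in qs])
if __name__=='__main__':
    print(F(3.1))
    rows(np.array([54.39,-43.23]),13,[3.3,3.9,4.5,5.2,6,7,8,9])
    rows(F(9),22,[10,11.5,13,14.5,16,17.5,19,20])
    rows(F(20),33,[21,22.5,24,25.5,27,28.5,30,31])
    rows(F(31),44,[32,33,34.5,36,37,38,39,40])
E
python3 arc.py
```

```text
[ 54.37485316 -43.31675952]
[[[0, 0, 3.3], [-0.09, -0.03, 0], 255], [[0, 0, 3.9], [-0.11, -0.14, 0], 255], [[0, 0, 4.5], [-0.12, -0.25, 0], 255], [[0, 0, 5.2], [-0.13, -0.38, 0], 255], [[0, 0, 6], [-0.14, -0.53, 0], 255], [[0, 0, 7], [-0.15, -0.72, 0], 255], [[0, 0, 8], [-0.16, -0.9, 0], 255], [[0, 0, 9], [-0.17, -1.09, 0], 255]]
[[[0, 0, 1], [-0.03, -0.18, 0], 255], [[0, 0, 2.5], [-0.07, -0.46, 0], 255], [[0, 0, 4], [-0.1, -0.74, 0], 255], [[0, 0, 5.5], [-0.13, -1.01, 0], 255], [[0, 0, 7], [-0.15, -1.29, 0], 255], [[0, 0, 8.5], [-0.16, -1.57, 0], 255], [[0, 0, 10], [-0.17, -1.85, 0], 255], [[0, 0, 11], [-0.16, -2.04, 0], 255]]
[[[0, 0, 1], [-0.03, -0.18, 0], 255], [[0, 0, 2.5], [-0.07, -0.46, 0], 255], [[0, 0, 4], [-0.1, -0.74, 0], 255], [[0, 0, 5.5], [-0.13, -1.01, 0], 255], [[0, 0, 7], [-0.15, -1.29, 0], 255], [[0, 0, 8.5], [-0.16, -1.57, 0], 255], [[0, 0, 10], [-0.17, -1.85, 0], 255], [[0, 0, 11], [-0.16, -2.04, 0], 255]]
[[[0, 0, 1], [-0.03, -0.18, 0], 255], [[0, 0, 2], [-0.06, -0.37, 0], 255], [[0, 0, 3.5], [-0.09, -0.64, 0], 255], [[0, 0, 5], [-0.12, -0.92, 0], 255], [[0, 0, 6], [-0.14, -1.11, 0], 255], [[0, 0, 7], [-0.15, -1.29, 0], 255], [[0, 0, 8], [-0.16, -1.48, 0], 255], [[0, 0, 9], [-0.16, -1.67, 0], 255]]
```

>>> carry_out(steps=[[[0,0,2],[-0.05,-0.03,0],255],[[0,0,4],[-0.1,-0.1,0],255],[[0,0,4.5],[-0.12,-0.2,0],255],[[0,0,5.2],[-0.13,-0.3,0],255],[[0,0,6],[-0.14,-0.45,0],255],[[0,0,7],[-0.15,-0.65,0],255],[[0,0,8],[-0.16,-0.87,0],255],[[0,0,9],[-0.17,-1.09,0],255]])

```text
clock: 15.9
tcp_pos: [0.532, -0.431, 0.0661]
orientation: [-0.001, 0.829, 0.559, -0.0]
wrist_force: [0.9, 0.0, -0.1]
finger_gap: -0.0001
grip_force: 0.4
```

>>> carry_out(steps=[[[0,0,1],[-0.03,-0.18,0],255],[[0,0,2.5],[-0.07,-0.46,0],255],[[0,0,4],[-0.1,-0.74,0],255],[[0,0,5.5],[-0.13,-1.01,0],255],[[0,0,7],[-0.15,-1.29,0],255],[[0,0,8.5],[-0.16,-1.57,0],255],[[0,0,10],[-0.17,-1.85,0],255],[[0,0,11],[-0.16,-2.04,0],255]])

```text
clock: 16.9
tcp_pos: [0.5133, -0.4253, 0.0664]
orientation: [0.0, 0.879, 0.477, -0.0]
wrist_force: [1.3, 0.7, -0.9]
finger_gap: 0.0002
grip_force: 0.4
```

>>> carry_out(steps=[[[0,0,1],[-0.03,-0.18,0],255],[[0,0,2.5],[-0.07,-0.46,0],255],[[0,0,4],[-0.1,-0.74,0],255],[[0,0,5.5],[-0.13,-1.01,0],255],[[0,0,7],[-0.15,-1.29,0],255],[[0,0,8.5],[-0.16,-1.57,0],255],[[0,0,10],[-0.17,-1.85,0],255],[[0,0,11],[-0.16,-2.04,0],255]])

```text
clock: 17.9
tcp_pos: [0.4953, -0.4156, 0.0664]
orientation: [0.0, 0.921, 0.39, -0.0]
wrist_force: [0.2, -0.3, -0.5]
finger_gap: 0.0
grip_force: 0.4
```

```bash
cat > ang.py <<'E'
from h import *
st();c,p,d=cam('wrist');C=cloud(c,d);st()
k=(C[...,2]>.096)&(C[...,2]<.107)&(abs(C[...,0]-.55)<.09)&(abs(C[...,1]+.325)<.09)
n,l=cv2.connectedComponents(k.astype(np.uint8))
for i in range(1,n):
    q=l==i
    if q.sum()>300:
        P=C[q]; m=(P.max(0)+P.min(0))/2-[.5549,-.3271,0]; a=np.degrees(np.arctan2(m[1],m[0])); print('top',q.sum(),np.hypot(*m[:2]).round(4),a.round(2),'q mod60 =',((166.8-a)%60).round(2))
E
python3 ang.py
```

```text
17.9 [ 0.4953 -0.4156  0.0664] [ 1.000e-04  9.208e-01  3.901e-01 -0.000e+00] F [ 0.17 -0.28 -0.52] gap 0.0 grip 0.4302114040183369
17.95 [ 0.4951 -0.4154  0.0663] [-1.000e-04  9.208e-01  3.900e-01 -1.000e-04] F [ 0.52 -1.08  0.33] gap 0.0002 grip 0.33343776463880204
top 1717 0.0592 -164.26 q mod60 = 31.06
top 1537 0.0594 -104.1 q mod60 = 30.9
top 787 0.0968 -124.12 q mod60 = 50.92
```

>>> carry_out(steps=[[[0,0,1],[-0.03,-0.18,0],255],[[0,0,2],[-0.06,-0.37,0],255],[[0,0,3.5],[-0.09,-0.64,0],255],[[0,0,5],[-0.12,-0.92,0],255],[[0,0,6],[-0.14,-1.11,0],255],[[0,0,7],[-0.15,-1.29,0],255],[[0,0,8],[-0.16,-1.48,0],255],[[0,0,9],[-0.16,-1.67,0],255]])

```text
clock: 18.95
tcp_pos: [0.4822, -0.4051, 0.0663]
orientation: [0.0, 0.949, 0.317, 0.0]
wrist_force: [0.3, -1.4, -0.9]
finger_gap: 0.0001
grip_force: 0.4
```

```bash
cat >> arc.py <<'E'
    print('fine'); rows(F(40),53,40+np.array([.3,.6,.9,1.2,1.5,1.7,1.9,2]))
    rows(F(40),53,40+np.array([.2,.4,.6,.8,.9,1,1,1]))
E
python3 arc.py | sed -n '/fine/,$p'
```

```text
fine
[[[0, 0, np.float64(0.3)], [-0.01, -0.06, 0], 255], [[0, 0, np.float64(0.6)], [-0.02, -0.11, 0], 255], [[0, 0, np.float64(0.9)], [-0.03, -0.17, 0], 255], [[0, 0, np.float64(1.2)], [-0.04, -0.22, 0], 255], [[0, 0, np.float64(1.5)], [-0.05, -0.28, 0], 255], [[0, 0, np.float64(1.7)], [-0.05, -0.31, 0], 255], [[0, 0, np.float64(1.9)], [-0.06, -0.35, 0], 255], [[0, 0, np.float64(2.0)], [-0.06, -0.37, 0], 255]]
[[[0, 0, np.float64(0.2)], [-0.01, -0.04, 0], 255], [[0, 0, np.float64(0.4)], [-0.01, -0.07, 0], 255], [[0, 0, np.float64(0.6)], [-0.02, -0.11, 0], 255], [[0, 0, np.float64(0.8)], [-0.03, -0.15, 0], 255], [[0, 0, np.float64(0.9)], [-0.03, -0.17, 0], 255], [[0, 0, np.float64(1.0)], [-0.03, -0.18, 0], 255], [[0, 0, np.float64(1.0)], [-0.03, -0.18, 0], 255], [[0, 0, np.float64(1.0)], [-0.03, -0.18, 0], 255]]
```

Fine advance, 2° per call.

>>> carry_out(steps=[[[0,0,0.3],[-0.01,-0.06,0],255],[[0,0,0.6],[-0.02,-0.11,0],255],[[0,0,0.9],[-0.03,-0.17,0],255],[[0,0,1.2],[-0.04,-0.22,0],255],[[0,0,1.5],[-0.05,-0.28,0],255],[[0,0,1.7],[-0.05,-0.31,0],255],[[0,0,1.9],[-0.06,-0.35,0],255],[[0,0,2],[-0.06,-0.37,0],255]])

```text
clock: 19.95
tcp_pos: [0.4796, -0.4025, 0.0663]
orientation: [-0.0, 0.954, 0.301, 0.0]
wrist_force: [0.7, -0.2, 0.9]
finger_gap: 0.0
grip_force: 0.4
```

>>> carry_out(steps=[[[0,0,0.3],[-0.01,-0.06,0],255],[[0,0,0.6],[-0.02,-0.11,0],255],[[0,0,0.9],[-0.03,-0.17,0],255],[[0,0,1.2],[-0.04,-0.22,0],255],[[0,0,1.5],[-0.05,-0.28,0],255],[[0,0,1.7],[-0.05,-0.31,0],255],[[0,0,1.9],[-0.06,-0.35,0],255],[[0,0,2],[-0.06,-0.37,0],255]])

```text
clock: 20.95
tcp_pos: [0.477, -0.3999, 0.0663]
orientation: [0.0, 0.959, 0.284, 0.0]
wrist_force: [-0.7, -1.8, -0.2]
finger_gap: -0.0001
grip_force: 0.4
```

>>> carry_out(steps=[[[0,0,0.3],[-0.01,-0.06,0],255],[[0,0,0.6],[-0.02,-0.11,0],255],[[0,0,0.9],[-0.03,-0.17,0],255],[[0,0,1.2],[-0.04,-0.22,0],255],[[0,0,1.5],[-0.05,-0.28,0],255],[[0,0,1.7],[-0.05,-0.31,0],255],[[0,0,1.9],[-0.06,-0.35,0],255],[[0,0,2],[-0.06,-0.37,0],255]])

```text
clock: 21.95
tcp_pos: [0.4745, -0.3971, 0.0663]
orientation: [0.0, 0.964, 0.267, 0.0]
wrist_force: [-0.9, -0.3, -1.0]
finger_gap: -0.0001
grip_force: 0.4
```

>>> carry_out(steps=[[[0,0,0.3],[-0.01,-0.06,0],255],[[0,0,0.6],[-0.02,-0.11,0],255],[[0,0,0.9],[-0.03,-0.17,0],255],[[0,0,1.2],[-0.04,-0.22,0],255],[[0,0,1.5],[-0.05,-0.28,0],255],[[0,0,1.7],[-0.05,-0.31,0],255],[[0,0,1.9],[-0.06,-0.35,0],255],[[0,0,2],[-0.06,-0.37,0],255]])

```text
clock: 22.95
tcp_pos: [0.472, -0.3942, 0.0663]
orientation: [-0.0, 0.968, 0.25, 0.0]
wrist_force: [0.2, -1.2, 1.0]
finger_gap: 0.0002
grip_force: 0.4
```

q≈48°.

>>> carry_out(steps=[[[0,0,0.3],[-0.01,-0.06,0],255],[[0,0,0.6],[-0.02,-0.11,0],255],[[0,0,0.9],[-0.03,-0.17,0],255],[[0,0,1.2],[-0.04,-0.22,0],255],[[0,0,1.5],[-0.05,-0.28,0],255],[[0,0,1.7],[-0.05,-0.31,0],255],[[0,0,1.9],[-0.06,-0.35,0],255],[[0,0,2],[-0.06,-0.37,0],255]])

```text
clock: 23.95
tcp_pos: [0.4698, -0.3913, 0.0663]
orientation: [0.0, 0.972, 0.233, 0.0]
wrist_force: [-0.4, -1.0, -0.3]
finger_gap: -0.0002
grip_force: 0.4
```

```bash
python3 ang.py
```

```text
23.95 [ 0.4698 -0.3913  0.0663] [0.     0.9724 0.2334 0.    ] F [-0.43 -1.02 -0.31] gap -0.0002 grip 0.3994573561067227
24.0 [ 0.4697 -0.3912  0.0663] [0.     0.9724 0.2334 0.    ] F [-1.24 -1.33 -0.16] gap -0.0002 grip 0.384427139069885
top 1715 0.0591 176.97 q mod60 = 49.83
top 1535 0.0595 -122.91 q mod60 = 49.71
top 1076 0.103 -142.94 q mod60 = 9.74
```

>>> carry_out(steps=[[[0,0,0.3],[-0.01,-0.06,0],255],[[0,0,0.6],[-0.02,-0.11,0],255],[[0,0,0.9],[-0.03,-0.17,0],255],[[0,0,1.2],[-0.04,-0.22,0],255],[[0,0,1.5],[-0.05,-0.28,0],255],[[0,0,1.7],[-0.05,-0.31,0],255],[[0,0,1.9],[-0.06,-0.35,0],255],[[0,0,2],[-0.06,-0.37,0],255]])

```text
clock: 25.0
tcp_pos: [0.4676, -0.3882, 0.0663]
orientation: [0.0, 0.976, 0.216, 0.0]
wrist_force: [0.8, -1.7, 0.5]
finger_gap: -0.0001
grip_force: 0.4
```

>>> carry_out(steps=[[[0,0,0.3],[-0.01,-0.06,0],255],[[0,0,0.6],[-0.02,-0.11,0],255],[[0,0,0.9],[-0.03,-0.17,0],255],[[0,0,1.2],[-0.04,-0.22,0],255],[[0,0,1.5],[-0.05,-0.28,0],255],[[0,0,1.7],[-0.05,-0.31,0],255],[[0,0,1.9],[-0.06,-0.35,0],255],[[0,0,2],[-0.06,-0.37,0],255]])

```text
clock: 26.0
tcp_pos: [0.4655, -0.3851, 0.0663]
orientation: [0.0, 0.98, 0.199, 0.0]
wrist_force: [0.3, -1.5, -0.5]
finger_gap: -0.0
grip_force: 0.4
```

>>> carry_out(steps=[[[0,0,0.3],[-0.01,-0.06,0],255],[[0,0,0.6],[-0.02,-0.11,0],255],[[0,0,0.9],[-0.03,-0.17,0],255],[[0,0,1.2],[-0.04,-0.22,0],255],[[0,0,1.5],[-0.05,-0.28,0],255],[[0,0,1.7],[-0.05,-0.31,0],255],[[0,0,1.9],[-0.06,-0.35,0],255],[[0,0,2],[-0.06,-0.37,0],255]])

```text
clock: 27.0
tcp_pos: [0.4634, -0.382, 0.0663]
orientation: [-0.0, 0.983, 0.182, 0.0]
wrist_force: [0.0, -0.7, -0.2]
finger_gap: -0.0002
grip_force: 0.4
```

>>> carry_out(steps=[[[0,0,0.3],[-0.01,-0.06,0],255],[[0,0,0.6],[-0.02,-0.11,0],255],[[0,0,0.9],[-0.03,-0.17,0],255],[[0,0,1.2],[-0.04,-0.22,0],255],[[0,0,1.5],[-0.05,-0.28,0],255],[[0,0,1.7],[-0.05,-0.31,0],255],[[0,0,1.9],[-0.06,-0.35,0],255],[[0,0,2],[-0.06,-0.37,0],255]])

```text
clock: 28.0
tcp_pos: [0.4617, -0.3791, 0.0664]
orientation: [0.0, 0.986, 0.165, 0.0]
wrist_force: [0.9, -3.3, -0.8]
finger_gap: -0.0
grip_force: 1.3
```

>>> carry_out(steps=[[[0,0,0.2],[-0.01,-0.04,0],255],[[0,0,0.4],[-0.01,-0.07,0],255],[[0,0,0.6],[-0.02,-0.11,0],255],[[0,0,0.8],[-0.03,-0.15,0],255],[[0,0,1],[-0.03,-0.18,0],255],[[0,0,1.2],[-0.04,-0.22,0],255],[[0,0,1.3],[-0.04,-0.24,0],255],[[0,0,1.3],[-0.04,-0.24,0],255]])

```text
clock: 29.0
tcp_pos: [0.4606, -0.3771, 0.0664]
orientation: [0.001, 0.988, 0.154, 0.0]
wrist_force: [0.8, -5.0, -2.0]
finger_gap: 0.0003
grip_force: 2.7
```

>>> carry_out(steps=[[[0,0,0.2],[-0.01,-0.04,0],255],[[0,0,0.4],[-0.01,-0.07,0],255],[[0,0,0.6],[-0.02,-0.11,0],255],[[0,0,0.8],[-0.03,-0.15,0],255],[[0,0,0.9],[-0.03,-0.17,0],255],[[0,0,1],[-0.03,-0.18,0],255],[[0,0,1],[-0.03,-0.18,0],255],[[0,0,1],[-0.03,-0.18,0],255]])

```text
clock: 30.0
tcp_pos: [0.4601, -0.3766, 0.0665]
orientation: [0.002, 0.989, 0.145, 0.0]
wrist_force: [1.2, -8.3, -4.6]
finger_gap: -0.0001
grip_force: 4.1
```

```bash
python3 ang.py
```

```text
30.0 [ 0.4601 -0.3766  0.0665] [1.500e-03 9.894e-01 1.449e-01 4.000e-04] F [ 1.16 -8.34 -4.64] gap -0.0001 grip 4.1433292083092965
30.05 [ 0.4601 -0.3766  0.0665] [1.500e-03 9.894e-01 1.449e-01 3.000e-04] F [ 2.   -9.51 -4.35] gap 0.0 grip 4.14225223394169
top 1527 0.0593 -132.2 q mod60 = 59.0
top 1697 0.0592 167.66 q mod60 = 59.14
top 883 0.1 -151.07 q mod60 = 17.87
```

>>> carry_out(steps=[[[0,0,0],[0,0,0],255],[[0,0,0.1],[0,-0.02,0],255],[[0,0,0.1],[0,-0.02,0],255],[[0,0,0.2],[0,-0.03,0],255],[[0,0,0.2],[0,-0.03,0],255],[[0,0,0.2],[-0.01,-0.04,0],255],[[0,0,0.2],[-0.01,-0.04,0],255],[[0,0,0.2],[-0.01,-0.04,0],255]])

```text
clock: 31.05
tcp_pos: [0.4601, -0.3765, 0.0665]
orientation: [0.002, 0.99, 0.143, 0.0]
wrist_force: [2.0, -9.2, -4.2]
finger_gap: 0.0001
grip_force: 4.5
```

>>> carry_out(steps=[[[0,0,0.1],[0,-0.01,0],255],[[0,0,0.1],[0,-0.02,0],255],[[0,0,0.1],[0,-0.02,0],255],[[0,0,0.2],[0,-0.03,0],255],[[0,0,0.2],[-0.01,-0.04,0],255],[[0,0,0.3],[-0.01,-0.05,0],255],[[0,0,0.3],[-0.01,-0.05,0],255],[[0,0,0.3],[-0.01,-0.05,0],255]])

```text
clock: 32.05
tcp_pos: [0.4599, -0.3764, 0.0665]
orientation: [0.002, 0.99, 0.14, 0.0]
wrist_force: [1.8, -10.1, -5.6]
finger_gap: 0.0001
grip_force: 4.9
```

```bash
python3 - <<'E'
from h import *
st();c,p,d=cam('scene')
im=[cv2.resize(p[140:270,150:310],(480,390),interpolation=cv2.INTER_CUBIC)]
c,p,d=cam('wrist');im.append(cv2.resize(p[130:300,190:329],(319,390),interpolation=cv2.INTER_CUBIC)); st()
cv2.imwrite('pics/x6.png',np.hstack(im)[:,:,::-1])
E
```

```text
32.05 [ 0.4599 -0.3764  0.0665] [2.000e-03 9.901e-01 1.404e-01 5.000e-04] F [  1.79 -10.05  -5.62] gap 0.0001 grip 4.85731327207759
32.15 [ 0.4599 -0.3764  0.0665] [2.000e-03 9.901e-01 1.405e-01 5.000e-04] F [ 1.8  -9.79 -4.96] gap -0.0002 grip 4.857098862994462
```

View pics/x6.png

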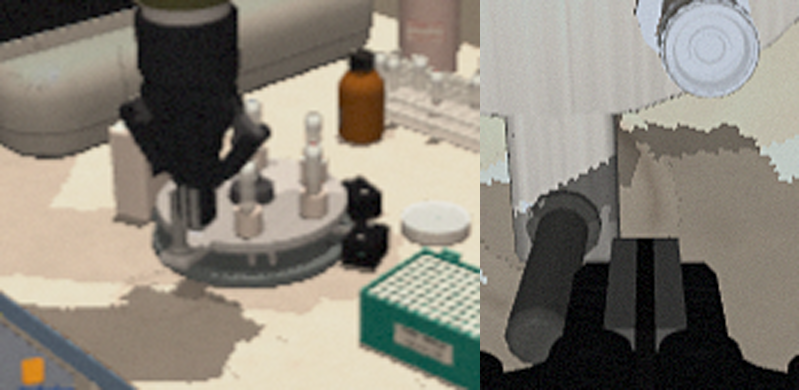

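>>> carry_out(steps=[[[0,0,0],[0,0.05,0],255],[[0,0,0],[0,0.1,0],255],[[0,0,0],[0,0.15,0],255],[[0,0,0],[0,0.2,0],255],[[0,0,0],[0,0.25,0],255],[[0,0,0],[0,0.3,0],255],[[0,0,0],[0,0.4,0],255],[[0,0,0],[0,0.5,0],255]])

```text
clock: 33.15
tcp_pos: [0.4604, -0.3781, 0.0662]
orientation: [-0.001, 0.99, 0.141, 0.0]
wrist_force: [0.0, 0.6, -0.7]
finger_gap: 0.0
grip_force: 0.2
```

```bash
python3 ang.py
```

```text
33.15 [ 0.4604 -0.3781  0.0662] [-9.000e-04  9.900e-01  1.411e-01  0.000e+00] F [ 0.05  0.64 -0.66] gap 0.0 grip 0.21450495813041925
33.2 [ 0.4603 -0.3781  0.0662] [-9.000e-04  9.900e-01  1.411e-01 -1.000e-04] F [ 0.65 -0.16  0.82] gap -0.0002 grip 0.3266149172850419
top 1544 0.0595 -131.55 q mod60 = 58.35
top 1712 0.0592 168.38 q mod60 = 58.42
top 870 0.1006 -150.26 q mod60 = 17.06
```

>>> carry_out(steps=[[[0,0,0],[0,0.1,0],255],[[0,0,0],[0,0.2,0],255],[[0,0,0],[0,0.3,0],255],[[0,0,0],[0,0.4,0],255],[[0,0,0],[0,0.5,0],255],[[0,0,0],[0,0.6,0],255],[[0,0,0],[0,0.6,0],255],[[0,0,0],[0,0.6,0],255]])

```text
clock: 34.2
tcp_pos: [0.4622, -0.3847, 0.0663]
orientation: [-0.0, 0.99, 0.141, 0.0]
wrist_force: [1.0, -0.4, 0.0]
finger_gap: -0.0004
grip_force: 0.0
```

```bash
python3 ang.py
```

```text
34.2 [ 0.4622 -0.3847  0.0663] [-0.      0.99    0.1409  0.    ] F [ 0.96 -0.4   0.01] gap -0.0004 grip 0.0
34.25 [ 0.4622 -0.3847  0.0663] [-0.      0.99    0.1409  0.    ] F [ 0.1  -0.05 -0.1 ] gap -0.0001 grip 0.0
top 1538 0.0596 -131.41 q mod60 = 58.21
top 1753 0.0592 168.75 q mod60 = 58.05
top 921 0.1034 -146.8 q mod60 = 13.6
```

```bash
python3 ang.py; python3 ang.py; python3 - <<'E'
from arc import F
for q in(58,58.2,59.1,60.8): print(q,F(q))
E
```

```text
34.25 [ 0.4622 -0.3847  0.0663] [-0.      0.99    0.1409  0.    ] F [ 0.1  -0.05 -0.1 ] gap -0.0001 grip 0.0
34.3 [ 0.4622 -0.3847  0.0663] [-0.      0.99    0.1409  0.    ] F [ 0.34 -0.55 -0.18] gap -0.0 grip 0.0
top 1538 0.0595 -131.43 q mod60 = 58.23
top 1764 0.0593 168.55 q mod60 = 58.25
top 916 0.1034 -146.81 q mod60 = 13.61
34.3 [ 0.4622 -0.3847  0.0663] [-0.      0.99    0.1409  0.    ] F [ 0.34 -0.55 -0.18] gap -0.0 grip 0.0
34.35 [ 0.4622 -0.3847  0.0663] [0.000e+00 9.900e-01 1.409e-01 1.000e-04] F [-0.05  0.18 -0.05] gap 0.0001 grip 0.0
top 1535 0.0595 -131.4 q mod60 = 58.2
top 1753 0.0591 168.52 q mod60 = 58.28
top 920 0.1034 -146.84 q mod60 = 13.64
58 [ 46.17086741 -37.89658536]
58.2 [ 46.15281962 -37.86402392]
59.1 [ 46.07301563 -37.71672602]
60.8 [ 45.92862967 -37.43515581]
```

>>> carry_out(steps=[[[0,0,0],[0,-0.3,0],255],[[0,0,0],[0,-0.55,0],255],[[0,0,0],[0,-0.7,0],255],[[0,0,0],[0,-0.8,0],255],[[0,0,0],[0,-0.9,0],255],[[0,0,0],[0,-1.0,0],255],[[0,0,0],[0,-1.07,0],255],[[0,0,0],[0,-1.1,0],255]])

```text
clock: 35.35
tcp_pos: [0.4598, -0.3767, 0.0665]
orientation: [0.002, 0.99, 0.14, 0.0]
wrist_force: [1.9, -8.8, -5.6]
finger_gap: -0.0
grip_force: 4.3
```

```bash
python3 ang.py
```

```text
35.35 [ 0.4598 -0.3767  0.0665] [2.300e-03 9.901e-01 1.404e-01 3.000e-04] F [ 1.91 -8.81 -5.65] gap -0.0 grip 4.304504395804543
35.4 [ 0.4598 -0.3767  0.0665] [2.300e-03 9.901e-01 1.404e-01 3.000e-04] F [ 1.69 -8.8  -4.42] gap -0.0001 grip 4.155332767259097
top 1534 0.0596 -132.14 q mod60 = 58.94
top 1708 0.0592 167.8 q mod60 = 59.0
top 882 0.1003 -151.04 q mod60 = 17.84
```

>>> carry_out(steps=[[[0,0,0],[0,-0.02,0],255],[[0,0,0],[0,-0.04,0],255],[[0,0,0],[0,-0.05,0],255],[[0,0,0],[0,-0.06,0],255],[[0,0,0],[0,-0.07,0],255],[[0,0,0],[0,-0.08,0],255],[[0,0,0],[0,-0.08,0],255],[[0,0,0],[0,-0.08,0],255]])

```text
clock: 36.4
tcp_pos: [0.4597, -0.3765, 0.0666]
orientation: [0.003, 0.99, 0.14, 0.0]
wrist_force: [2.4, -9.7, -6.5]
finger_gap: 0.0003
grip_force: 4.8
```

```bash
python3 ang.py
```

```text
36.4 [ 0.4597 -0.3765  0.0666] [2.700e-03 9.901e-01 1.402e-01 4.000e-04] F [ 2.43 -9.74 -6.53] gap 0.0003 grip 4.786134111054707
36.45 [ 0.4597 -0.3765  0.0666] [2.700e-03 9.901e-01 1.403e-01 4.000e-04] F [  1.7  -10.02  -5.8 ] gap -0.0 grip 4.786254225036828
top 1532 0.0594 -132.49 q mod60 = 59.29
top 1719 0.0591 167.62 q mod60 = 59.18
top 867 0.1002 -151.2 q mod60 = 18.0
```

>>> carry_out(steps=[[[0,0,0],[0,-0.02,0],255],[[0,0,0],[0,-0.04,0],255],[[0,0,0],[0,-0.05,0],255],[[0,0,0],[0,-0.06,0],255],[[0,0,0],[0,-0.07,0],255],[[0,0,0],[0,-0.08,0],255],[[0,0,0],[0,-0.08,0],255],[[0,0,0],[0,-0.08,0],255]])

```text
clock: 37.45
tcp_pos: [0.4596, -0.3762, 0.0666]
orientation: [0.003, 0.99, 0.14, 0.0]
wrist_force: [2.0, -10.9, -6.7]
finger_gap: 0.0
grip_force: 5.4
```

```bash
python3 ang.py; python3 - <<'E'
from h import *
for n in('scene','side'):
    a=[cam(n) for _ in range(2)]; np.savez(n+'_L.npz',p=np.mean([x[1] for x in a],0),d=a[0][2])
E
```

```text
37.45 [ 0.4596 -0.3762  0.0666] [3.200e-03 9.901e-01 1.402e-01 5.000e-04] F [  2.03 -10.9   -6.65] gap 0.0 grip 5.432812024082523
37.5 [ 0.4596 -0.3762  0.0666] [3.100e-03 9.901e-01 1.402e-01 4.000e-04] F [  0.71 -11.52  -7.23] gap 0.0 grip 5.432194806926418
top 1535 0.0595 -132.39 q mod60 = 59.19
top 1713 0.0594 167.48 q mod60 = 59.32
top 869 0.1002 -151.39 q mod60 = 18.19
```

>>> carry_out(steps=[[[0,0,0],[0,0.1,0],255],[[0,0,0],[0,0.2,0],255],[[0,0,0],[0,0.3,0],255],[[0,0,0],[0,0.4,0],255],[[0,0,0],[0,0.6,0],255],[[0,0,0],[0,0.8,0],255],[[0,0,0],[0,1.0,0],255],[[0,0,0],[0,1.0,0],255]])

```text
clock: 38.7
tcp_pos: [0.4615, -0.382, 0.0663]
orientation: [-0.0, 0.99, 0.141, 0.0]
wrist_force: [-0.1, 0.0, 0.4]
finger_gap: 0.0001
grip_force: 0.0
```

```bash
python3 ang.py; python3 - <<'E'
from h import *
A=np.array([.5549,-.3271])
for n in('scene','side'):
    a=[cam(n) for _ in range(2)]; p1=np.mean([x[1] for x in a],0);L=np.load(n+'_L.npz');c=a[0][0]
    for q0,nm in[(166.8+60*i-59,'tube%d'%i) for i in range(6)]:
        w=np.radians(q0);P=np.array([*(A+.06*np.array([np.cos(w),np.sin(w)])),.085])
        X=rot(c['orientation']).inv().apply(P-c['origin']);u=int(c['cx']-c['fx']*X[0]/X[2]);v=int(c['cy']+c['fy']*X[1]/X[2])
        g=[cv2.cvtColor(z[v-16:v+16,u-10:u+10].astype(np.uint8),cv2.COLOR_RGB2GRAY).astype(np.float32) for z in(L['p'],p1)]
        s,r=cv2.phaseCorrelate(g[0],g[1],cv2.createHanningWindow((20,32),cv2.CV_32F))
        dP=.06*np.radians(1)*np.array([-np.sin(w),np.cos(w),0]) # +1deg ccw (retreat)
        Y=rot(c['orientation']).inv().apply(P+dP-c['origin']);du=-c['fx']*(Y[0]/Y[2]-X[0]/X[2]);dv=c['fy']*(Y[1]/Y[2]-X[1]/X[2])
        print(n,nm,u,v,np.round(s,2),round(r,2),'per deg ccw',round(du,2),round(dv,2))
st()
E
```

```text
38.7 [ 0.4615 -0.382   0.0663] [-2.00e-04  9.90e-01  1.41e-01  0.00e+00] F [-0.07  0.03  0.44] gap 0.0001 grip 0.0
38.75 [ 0.4615 -0.382   0.0663] [-2.000e-04  9.900e-01  1.409e-01  0.000e+00] F [ 0.06 -0.1  -0.14] gap 0.0002 grip 0.0
top 1534 0.0593 -131.23 q mod60 = 58.03
top 1740 0.0592 168.57 q mod60 = 58.23
top 903 0.1022 -148.09 q mod60 = 14.89
scene tube0 212 184 [-2.49  3.07] -0.15 per deg ccw -0.23 0.15
scene tube1 210 194 [ 0.39 -1.06] 0.78 per deg ccw 0.19 0.16
scene tube2 232 200 [0.77 0.38] 0.79 per deg ccw 0.45 -0.01
scene tube3 254 194 [-0.13 -0.2 ] 1.08 per deg ccw 0.21 -0.17
scene tube4 253 184 [-0.08 -0.15] 0.99 per deg ccw -0.21 -0.14
scene tube5 233 179 [1.04 0.21] 0.8 per deg ccw -0.4 0.01
side tube0 277 201 [ 0.22 -0.01] 1.02 per deg ccw 0.5 -0.07
side tube1 297 190 [ 0.05 -0.01] 1.02 per deg ccw 0.11 -0.27
side tube2 289 175 [-0.26 -0.14] 0.99 per deg ccw -0.34 -0.19
side tube3 264 171 [-0.21 -0.24] 0.96 per deg ccw -0.44 0.06
side tube4 244 181 [0.02 0.25] 1.02 per deg ccw -0.16 0.25
side tube5 249 196 [-0.13 -0.11] 0.9 per deg ccw 0.33 0.22
38.95 [ 0.4615 -0.3821  0.0663] [-0.      0.99    0.1409  0.    ] F [ 0.61 -0.21 -0.47] gap 0.0001 grip 0.0
```

>>> carry_out(steps=[[[0,0,0],[0,-0.3,0.1],255],[[0,0,0],[0,-0.5,0.2],255],[[0,0,0],[0,-0.6,0.2],255],[[0,0,0],[0,-0.7,0.2],255],[[0,0,0],[0,-0.8,0.2],255],[[0,0,0],[0,-0.9,0.2],255],[[0,0,0],[0,-0.97,0.2],255],[[0,0,0],[0,-1.0,0.2],255]])

```text
clock: 39.95
tcp_pos: [0.4597, -0.3763, 0.0649]
orientation: [0.003, 0.99, 0.14, 0.001]
wrist_force: [1.6, -11.9, -3.7]
finger_gap: 0.0003
grip_force: 5.5
```

```bash
python3 ang.py; python3 - <<'E'
from h import *
s=env.get_state(); F=s['wrist_force'];T=s['ft_torque'];print(F,T,np.round(s['joint_pos'],3),np.round(s['tau'],2))
E
```

```text
39.95 [ 0.4597 -0.3763  0.0649] [3.400e-03 9.901e-01 1.402e-01 6.000e-04] F [  1.64 -11.94  -3.74] gap 0.0003 grip 5.473880376666784
40.0 [ 0.4597 -0.3763  0.0649] [3.400e-03 9.901e-01 1.402e-01 5.000e-04] F [  1.41 -10.9   -4.36] gap 0.0002 grip 5.322294296929613
top 1577 0.0594 -132.32 q mod60 = 59.12
top 1768 0.0592 167.61 q mod60 = 59.19
top 832 0.0998 -151.38 q mod60 = 18.18
[  1.40678138 -10.89501514  -4.35844082] [-2.1301688  -0.27566126 -0.00356954] [-0.82   0.443 -0.186  0.935 -0.003  2.041] [ 4.470e+00 -5.288e+01  2.258e+01  3.700e+00  1.800e+00  1.000e-02]
```

>>> carry_out(steps=[[[0,0,0],[0,-0.02,0],255],[[0,0,0],[0,-0.04,0.05],255],[[0,0,0],[0,-0.06,0.05],255],[[0,0,0],[0,-0.08,0.05],255],[[0,0,0],[0,-0.1,0.05],255],[[0,0,0],[0,-0.12,0.05],255],[[0,0,0],[0,-0.12,0.05],255],[[0,0,0],[0,-0.12,0.05],255]])

```text
clock: 41.0
tcp_pos: [0.4582, -0.3707, 0.0636]
orientation: [-0.001, 0.99, 0.141, 0.0]
wrist_force: [-0.2, 1.0, 0.2]
finger_gap: -0.0
grip_force: 0.1
```

```bash
python3 ang.py
```

```text
41.0 [ 0.4582 -0.3707  0.0636] [-7.00e-04  9.90e-01  1.41e-01  1.00e-04] F [-0.23  1.03  0.19] gap -0.0 grip 0.13455544325552182
41.05 [ 0.458  -0.3702  0.0633] [-1.300e-03  9.900e-01  1.411e-01 -1.000e-04] F [ 0.21 -0.82  1.26] gap -0.0003 grip 0.25648408045526594
top 443 0.0596 -80.66 q mod60 = 7.46
top 1794 0.0593 163.95 q mod60 = 2.85
top 1611 0.0594 -135.68 q mod60 = 2.48
top 822 0.0974 -154.73 q mod60 = 21.53
```

>>> carry_out(steps=[[[0,0,0],[0,0,0],255],[[0,0,0],[0,-0.02,0],255],[[0,0,0],[0,-0.04,0],255],[[0,0,0],[0,-0.06,0],255],[[0,0,0],[0,-0.08,0],255],[[0,0,0],[0,-0.1,0],255],[[0,0,0],[0,-0.1,0],255],[[0,0,0],[0,-0.1,0],255]])

```text
clock: 42.05
tcp_pos: [0.4581, -0.3705, 0.0638]
orientation: [0.0, 0.99, 0.141, 0.0]
wrist_force: [-0.0, 0.4, 1.0]
finger_gap: -0.0002
grip_force: 0.0
```

```bash
python3 ang.py
```

```text
42.05 [ 0.4581 -0.3705  0.0638] [0.000e+00 9.900e-01 1.409e-01 1.000e-04] F [-0.04  0.35  1.01] gap -0.0002 grip 0.0
42.1 [ 0.4581 -0.3705  0.0638] [0.000e+00 9.900e-01 1.409e-01 1.000e-04] F [-0.57 -0.29  0.19] gap -0.0001 grip 0.0
top 527 0.0595 -81.04 q mod60 = 7.84
top 1802 0.0593 163.53 q mod60 = 3.27
top 1596 0.0593 -136.47 q mod60 = 3.27
top 821 0.0976 -154.65 q mod60 = 21.45
```

>>> carry_out(steps=[[[0,0,0],[0,-0.02,0],255],[[0,0,0],[0,-0.04,0],255],[[0,0,0],[0,-0.06,0],255],[[0,0,0],[0,-0.08,0],255],[[0,0,0],[0,-0.1,0],255],[[0,0,0],[0,-0.12,0],255],[[0,0,0],[0,-0.14,0],255],[[0,0,0],[0,-0.14,0],255]])

```text
clock: 43.1
tcp_pos: [0.4577, -0.3691, 0.0638]
orientation: [-0.0, 0.99, 0.141, 0.0]
wrist_force: [-0.0, -1.0, -0.3]
finger_gap: 0.0001
grip_force: 0.4
```

```bash
python3 ang.py
```

```text
43.1 [ 0.4577 -0.3691  0.0638] [-1.000e-04  9.900e-01  1.409e-01  1.000e-04] F [-0.02 -0.99 -0.29] gap 0.0001 grip 0.41149407596094534
43.15 [ 0.4577 -0.3692  0.0638] [-0.000e+00  9.900e-01  1.409e-01  1.000e-04] F [ 0.01 -0.51 -0.76] gap 0.0001 grip 0.2908055964508094
top 603 0.0597 -80.95 q mod60 = 7.75
top 1802 0.0593 163.21 q mod60 = 3.59
top 1593 0.0595 -136.72 q mod60 = 3.52
top 796 0.0971 -155.61 q mod60 = 22.41
```

Contact just regained; a bit more to feel the stop.

>>> carry_out(steps=[[[0,0,0],[0,-0.02,0],255],[[0,0,0],[0,-0.04,0],255],[[0,0,0],[0,-0.06,0],255],[[0,0,0],[0,-0.08,0],255],[[0,0,0],[0,-0.1,0],255],[[0,0,0],[0,-0.12,0],255],[[0,0,0],[0,-0.12,0],255],[[0,0,0],[0,-0.12,0],255]])

```text
clock: 44.15
tcp_pos: [0.4576, -0.3686, 0.0639]
orientation: [0.001, 0.99, 0.141, 0.0]
wrist_force: [1.4, -5.2, -2.0]
finger_gap: 0.0
grip_force: 2.5
```

```bash
python3 ang.py
```

```text
44.15 [ 0.4576 -0.3686  0.0639] [6.000e-04 9.900e-01 1.408e-01 2.000e-04] F [ 1.38 -5.2  -1.99] gap 0.0 grip 2.522908028913662
44.2 [ 0.4575 -0.3686  0.0639] [5.000e-04 9.900e-01 1.408e-01 1.000e-04] F [ 1.26 -5.09 -2.23] gap -0.0001 grip 2.522459590109065
top 648 0.0594 -81.21 q mod60 = 8.01
top 1789 0.0591 162.9 q mod60 = 3.9
top 1598 0.0594 -136.95 q mod60 = 3.75
top 809 0.0971 -155.81 q mod60 = 22.61
```

>>> carry_out(steps=[[[0,0,0],[0,0.05,0],255],[[0,0,0],[0,0.1,0],255],[[0,0,0],[0,0.2,0],255],[[0,0,0],[0,0.4,0],255],[[0,0,0],[0,0.8,0],255],[[0,0,0],[0,1.4,0],255],[[0,0,0],[0,2,0],255],[[0,0,0],[0,2.5,0],255]])

```text
clock: 45.2
tcp_pos: [0.4645, -0.3926, 0.0638]
orientation: [0.0, 0.99, 0.141, 0.0]
wrist_force: [-0.0, -0.3, 0.2]
finger_gap: -0.0002
grip_force: 0.0
```

>>> carry_out(steps=[[[0,0,0],[0,0.3,-1],255],[[0,0,0],[0,0.3,-4],255],[[0,0,0],[0,0.3,-7],255],[[0,0,0],[-1,0.3,-11],255],[[0,0,0],[-2,0.3,-14],255],[[0,0,0],[-3,0.3,-16],255],[[0,0,0],[-3,0.3,-17],255],[[0,0,0],[-3,0.3,-17],255]])

```text
clock: 46.2
tcp_pos: [0.4368, -0.4035, 0.2346]
orientation: [0.001, 0.99, 0.141, 0.001]
wrist_force: [-0.2, -0.2, -0.7]
finger_gap: 0.0003
grip_force: 0.0
```

```bash
python3 ang.py; python3 ang.py
```

```text
46.2 [ 0.4368 -0.4035  0.2346] [6.000e-04 9.900e-01 1.409e-01 5.000e-04] F [-0.18 -0.25 -0.74] gap 0.0003 grip 0.0
46.25 [ 0.4366 -0.4032  0.2336] [-0.00e+00  9.90e-01  1.41e-01  1.00e-04] F [ 0.37 -0.17  0.14] gap 0.0002 grip 0.0
top 310 0.0596 -77.67 q mod60 = 4.47
top 308 0.0598 163.34 q mod60 = 3.46
46.25 [ 0.4366 -0.4032  0.2336] [-0.00e+00  9.90e-01  1.41e-01  1.00e-04] F [ 0.37 -0.17  0.14] gap 0.0002 grip 0.0
46.3 [ 0.4364 -0.4029  0.233 ] [-5.000e-04  9.900e-01  1.411e-01 -2.000e-04] F [ 1.39 -0.06  0.41] gap 0.0002 grip 0.0
top 302 0.0595 -77.78 q mod60 = 4.58
top 306 0.0599 163.35 q mod60 = 3.45
```

```bash
sed -i 's/>300/>40/' ang.py; python3 ang.py; python3 - <<'E'
from h import *
for n in('side','scene'):
    c,p,d=cam(n);C=cloud(c,d);a=np.radians(103.4);x,y=.5549+.06*np.cos(a),-.3271+.06*np.sin(a)
    k=(C[...,2]>.065)&(C[...,2]<.12)&(np.hypot(C[...,0]-x,C[...,1]-y)<.015);print(n,x,y,k.sum(),C[k].mean(0),C[k][:,2].max())
print(env.get_state()['clock'])
E
```

```text
46.3 [ 0.4364 -0.4029  0.233 ] [-5.000e-04  9.900e-01  1.411e-01 -2.000e-04] F [ 1.39 -0.06  0.41] gap 0.0002 grip 0.0
46.35 [ 0.4363 -0.4027  0.2327] [-8.000e-04  9.900e-01  1.411e-01 -4.000e-04] F [-0.11  0.18 -0.46] gap -0.0001 grip 0.0
top 123 0.06 106.78 q mod60 = 0.02
top 295 0.0594 -78.05 q mod60 = 4.85
top 312 0.0598 163.14 q mod60 = 3.66
top 288 0.0599 -137.01 q mod60 = 3.81
side 0.5409951257903505 -0.2687334473074362 109 [ 0.54183855 -0.26425652  0.08676664] 0.10257340695232409
scene 0.5409951257903505 -0.2687334473074362 75 [ 0.54181606 -0.27139283  0.0873417 ] 0.1043139820729565
46.45
```

The tube stands upright in its pocket and the carousel rests on its stop, so I'm handing in.

```bash
python3 -c "
from workcell import env
print(env.hand_in())"
```

```text
the job is handed in; nothing more can be done
None
```

The tube is standing in its pocket, and the carousel has been pushed over the click onto its stop at about 63.5° (1.11 rad), with the arm withdrawn. The job was handed in at 46.5 s; the interface returned no verdict, so I have not seen whether it passed.

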